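# Shut the filter bypass with a screwdriver

## Robot

A 6-joint arm with a two-finger parallel gripper is mounted at the origin on a cart in front of the work surface, level with it; the furniture and walls round the work are solid. World frame = base frame: x ahead of the robot, y to its left, z up, the work surface at z = 0. Lengths are in m, angles in rad, forces in N, time in s.
With the tool pointing down it reaches from about 0.35 to 0.975 m from the base axis. Payload 4.9 kg.
Tool frame: the origin (TCP) lies at the very end of the fingers, on their centre line; the grasp point (between the pads) lies 19 mm behind it (pinch_z is the distance from the TCP to the grasp point, in m); z points along the fingers, y is the line along which they close (so a half turn about z gives the same grasp; the last joint's range is limited). The gripper opens to 85 mm and grips with 20 to 120 N. Pads are 22 mm wide; open, the fingers measure 114 mm over their backs; the gripper's body (76 mm by 85 mm) begins 54 mm behind the grasp point. The pads swing forward as they close: fully open they stand 13 mm farther back than shut.
Start: joints at [1.228, 0.053, 1.613, -0, 1.476, -0.119], TCP at [0.139, 0.609, 0.231] pointing down, gripper open.
Joint ranges: [-3.01, 3.01], [-1.01, 2.22], [0.06, 2.58], [-1.02, 4.17], [0.09, 2.62], [-3.14, 3.14]. Speed limits (rad/s): [2.57, 2.57, 3.14, 3.14, 3.14, 3.14].

## Interface

Orientations are given as a unit quaternion [w, x, y, z].
In Python, from rig import get_state, snapshot, camera_info, close_job, pinch_z gives the robot as it stands.
- The arm moves only by the tool move_arm, never from a script. Its argument "moves" is a list that holds one entry, the list of rows, each a list of 7 numbers: the shift along the tool's x, y, z in cm, then the turn, a rotation vector about the tool's x, y, z in degrees, then the gripper's target within -1 to 1 (fully open at 1, half-way at 0, shut at -1). In form: [[[dx, dy, dz, rx, ry, rz, fingers], ...]]. A call has 1 to 20 rows; each row shifts and turns the commanded pose from where the row before left it, along the tool's axes as they then stand; what a row does not reach is not made up. A row lasts 1/10 s, in which the tool goes at most 50 mm and 8.59 degrees, less where a joint would pass 70% of its speed; a pose out of reach is approached as far as the arm can. A call with a gripper value outside its range is refused whole. The fingers move at their own pace and stop on an object; "squeeze" is the grip in N (left out, the last holds). Time passes only in rows, so rows that do not move let the fingers close. It gives the time, the measured TCP pose, the force, the opening and the grip force at its end, in the units of the state.
- get_state(): the state, without advancing time (a new reading comes with each control period).
- snapshot(name): name is "side" or "top"; returns the picture (400x640x3 uint8, red, green, blue); there is no depth.
- camera_info(name): a dict with "fx", "fy", "cx", "cy" (pixels), "R" (3x3) and "t" (3): a world point X has camera coordinates R X + t. Camera axes: x right, y down, z forward; pixel columns grow to the right and rows downward; lengths in m; the calibration is good to about 2 mm. A picture is of the moment at which its call begins. camera_info takes no time and is no camera call.
- close_job(): hands the job in; it is judged then, once.
The state is a dict: "clock": time; "q": joint angles; "joint_vel": joint speeds; "effort": joint torques, N m; "tool_pos": TCP position; "tcp_rot": TCP orientation; "ft_force": force on the tool from outside, world axes, zero at the start; "ft_torque": the same for the moment, N m; "finger_gap": finger opening in m; "grip_force": force on a finger pad.
Only numpy, scipy, OpenCV 4.12 (cv2) and the standard library are available. Lean on these libraries where they do the work, as an engineer would, in place of code of your own. Each camera call takes 0.05 s, during which the arm holds its last target. There are 200 camera calls.

## Task

Take the flat screwdriver out of its wooden stand, lower it into the well of the metal tower on the water-filter head and feel its blade lightly into the slot of the adjuster down there, then turn the adjuster clockwise (seen from above) as far as it will go. Press only lightly while you look for the slot and do not force the turn; then put the screwdriver back upright in its stand, right down, and leave the other things where they are.

Things in the scene. Friction and masses are not known exactly. Their poses are not given: they have to be found in the camera images.
- driver: stubby flat screwdriver, upright in the stand, 126 mm long. Origin: middle of the blade's edge (the tip); z runs up to the handle, x along the blade's width. Blade 12 mm wide (along x), 2.6 mm thick, 9 mm long, on a round shank 12 mm thick; black handle from 60 to 126 mm above the origin, octagonal, 28 mm across flats, flats facing x, y and the diagonals. About 90 g
- stand: wooden block 64 x 64 x 68 mm, fixed to the worktop, with one round hole 15 mm wide and 62 mm deep in the middle of its top, its mouth bevelled by 3 mm. Origin: centre of the underside, z up. The screwdriver stands in the hole, shank down, the handle's lower end resting on the block's top: its tip is then 8 mm above this origin
- valve: water-filter head fixed to the worktop: white housing 130 x 86 x 26 mm from 35 mm in front of the origin (-x) to 95 mm behind it (+x), two capped hose tails and a round cap 60 mm wide, 62 mm high at its back; towards its front a flared metal tower, 80 mm high, with the adjuster's well. Origin: on the worktop, straight under the well's axis; z up
- adjuster (a joint): turn of the adjuster, rad, clockwise from above; starts at 0 to 0.2, stop (shut) at 0.8; stays where left. Slot 5 mm wide, 6 mm deep, across the face; direction NOT measured: at first 0.3 rad anticlockwise to 0.5 clockwise of the valve's x axis; 0 to 0.6 rad of lost motion before the adjuster follows; shut: 1.1 clockwise, blade play up to 0.25 more. Turns at 0.035 N m
- peeler: black vegetable peeler lying between the stand and the filter head, 170 x 25 x 18 mm, to be left alone; origin under its middle
- spice_jar: small jar with a red cap, 45 mm wide, 106 mm high, to be left alone; origin under its middle
- salt_shaker: grey and clear shaker, 44 mm wide, 90 mm high, to be left alone; origin under its middle
- well_mouth (a point): centre of the top opening of the tower, 80 mm above the worktop; axes as valve (does not turn with the adjuster). The upright well is a funnel for 10 mm (20 mm wide narrowing to 14), then a straight round bore 14 mm wide. The adjuster's flat slotted face fills the bore somewhere 20 to 44 mm below this point: its height is NOT measured and differs each time
- adjuster_float (a joint): how far the adjuster's slotted face is pushed down on its spring, m: 0 free (it takes about 1 N to start), then 4 N per mm, bottoms at 0.0025. More than 0.002 (about 9 N of push) is too hard. The reading is too coarse to go by: use the force on the tool

How it is judged:
By the outcome, as a careful person would: the job done as asked, in the order asked, and still so for the second after the job is handed in, with the robot touching nothing.
It also fails if it takes over 64 s, if anything falls off the work surface, if the arm or the gripper's body presses on something with over 40 N, if the wrist force passes 120 N, or if a joint passes its speed limit or range.

## Working session

There is one attempt and no reset: what is moved stays moved. The work goes in short steps, Python scripts to look and compute and a tool call to move; the robot and the scene stay as the last step left them, time stands still between calls to the robot, and variables do not carry over. Pictures are saved under pics/ and viewed, at most 10 in all, crops included, and the job is handed in when it is done.

Besides the shell and the picture viewer there is one more tool, called after "Request:" by a JSON object that holds its "api" and its "payload", one argument or row to a line. move_arm: Moves the arm, as the interface text tells. Its arguments: {"type":"object","properties":{"moves":{"type":"array","items":{"type":"array","items":{"type":"array","items":{"type":"number"}}}},"squeeze":{"type":"number"}},"required":["moves"]}

```bash
mkdir -p pics; python3 - <<'E'
from rig import *
import cv2,json
s=get_state();print(s)
for n in("top","side"):
    c=camera_info(n);print(n,c);cv2.imwrite(f"pics/{n}0.png",cv2.cvtColor(snapshot(n),cv2.COLOR_RGB2BGR))
print(pinch_z)
E
```

```text
{'clock': 0.0, 'q': array([ 1.22799147e+00,  5.33282055e-02,  1.61427013e+00,  1.82871275e-05,
        1.47603010e+00, -1.18955163e-01]), 'joint_vel': array([-0.00033305,  0.00010534, -0.00062425, -0.00015372, -0.0015536 ,
       -0.0001246 ]), 'effort': array([-3.46499975e-03, -3.93684018e+01, -3.70174885e+01, -2.84876332e-04,
        7.03864556e-03,  6.61520076e-06]), 'tool_pos': array([0.13849786, 0.6088254 , 0.23009505]), 'tcp_rot': array([-2.41788847e-04,  1.11692123e-01,  9.93742338e-01, -9.88800413e-04]), 'ft_force': array([-0.55351989, -0.32193406,  0.20520966]), 'ft_torque': array([0.03591982, 0.03587477, 0.00393506]), 'grip_force': 0.0, 'finger_gap': 0.08571011222718589}
top {'fx': 517.7624933816397, 'fy': 517.7624933816397, 'cx': 318.6562864294018, 'cy': 193.73894804836908, 'R': array([[-0.01578723, -0.99947856, -0.02816669],
       [-0.99016623,  0.01954393, -0.13852391],
       [ 0.13900216,  0.0257028 , -0.98995847]]), 't': array([0.3029252 , 0.59186626, 0.92154099])}
side {'fx': 405.4334601404415, 'fy': 405.4334601404415, 'cx': 319.2521735315056, 'cy': 194.68534306658026, 'R': array([[-0.97959492, -0.20089552,  0.00589829],
       [-0.13812368,  0.65161177, -0.74587127],
       [ 0.1459988 , -0.73146639, -0.66606401]]), 't': array([ 0.65965869, -0.06288173,  1.01993805])}
0.0187
```

View pics/top0.png

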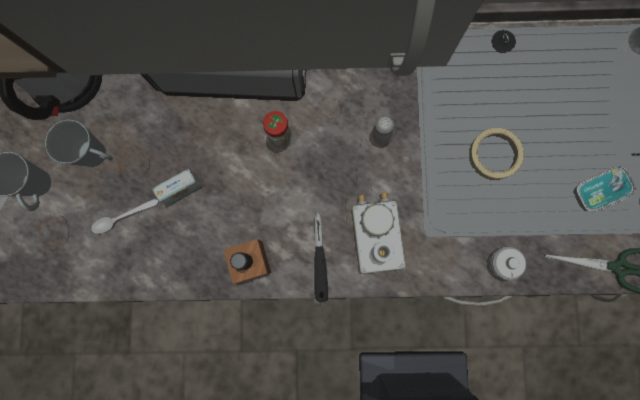

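View pics/side0.png

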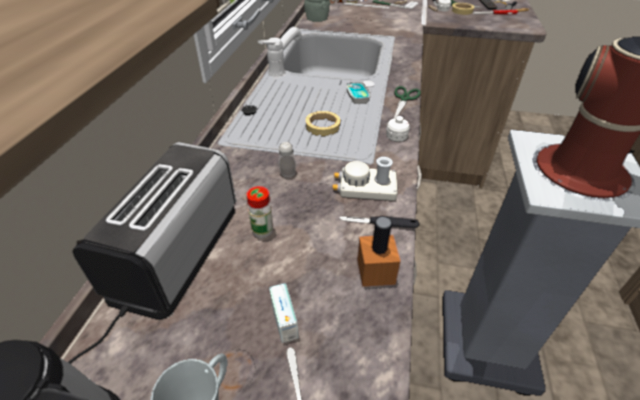

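The top view shows the driver at about (239,261) on the orange stand (246,261), and the tower mouth at about (381,254). In the side view the driver is at (382,235) and the tower at (384,165). Next I zoom in on these.

```bash
cat > h.py <<'E'
from rig import *
import numpy as np,cv2
C={n:camera_info(n) for n in("top","side")}
def ray(n,u,v):
    c=C[n];R=np.array(c["R"]);t=np.array(c["t"])
    return -R.T@t, R.T@np.array([(u-c["cx"])/c["fx"],(v-c["cy"])/c["fy"],1])
def onz(n,u,v,z):
    o,d=ray(n,u,v);return o+d*(z-o[2])/d[2]
def proj(n,X):
    c=C[n];p=np.array(c["R"])@np.array(X)+c["t"];return np.array([c["fx"]*p[0]/p[2]+c["cx"],c["fy"]*p[1]/p[2]+c["cy"]])
def tri(a,b):
    (o1,d1),(o2,d2)=ray("top",*a),ray("side",*b)
    s=np.linalg.lstsq(np.c_[d1,-d2],o2-o1,rcond=None)[0]
    p,q=o1+d1*s[0],o2+d2*s[1];return (p+q)/2,np.linalg.norm(p-q)
E
python3 - <<'E'
from h import *
t=cv2.imread("pics/top0.png");s=cv2.imread("pics/side0.png")
def cr(im,u,v,w,h,k):return cv2.resize(im[v:v+h,u:u+w],None,fx=k,fy=k,interpolation=cv2.INTER_CUBIC)
a=np.hstack([cr(t,215,230,66,50,6),cr(t,345,185,66,50,6)])
a2=np.hstack([cr(s,350,210,66,80,3),cr(s,330,145,80,60,4)[:240]])
a2=np.hstack([a2,cr(t,350,232,60,45,5)[:240,:792-518]])
w=792;a2=a2[:, :w];a2=np.pad(a2,((0,0),(0,w-a2.shape[1]),(0,0)))
a=np.vstack([a,a2]);print(a.shape);cv2.imwrite("pics/c0.png",a)
# stand mask
hsv=cv2.cvtColor(t,cv2.COLOR_BGR2HSV)[225:290,210:285]
m=cv2.inRange(hsv,(3,100,40),(20,255,255));m=cv2.morphologyEx(m,cv2.MORPH_CLOSE,np.ones((3,3)))
c=max(cv2.findContours(m,0,2)[0],key=cv2.contourArea)+np.array([210,225]);r=cv2.minAreaRect(c);print(r,cv2.boxPoints(r))
# white housing contour
g=t[185:280,345:412];m=cv2.inRange(g,(125,125,125),(255,255,255))
c=max(cv2.findContours(m,0,2)[0],key=cv2.contourArea)+np.array([345,185]);r=cv2.minAreaRect(c);print(r)
print([onz("top",*p,.026).round(4) for p in cv2.boxPoints(r)])
print(onz("top",381,254,.08),onz("top",239,261,.134), tri((381,254),(384,160)),tri((239,261),(382,221)))
E
```

```text
Traceback (most recent call last):
ValueError: all the input array dimensions except for the concatenation axis must match exactly, but along dimension 0, the array at index 0 has size 240 and the array at index 1 has size 225
```

```bash
python3 - <<'E'
from h import *
t=cv2.imread("pics/top0.png");s=cv2.imread("pics/side0.png")
def cr(im,u,v,w,h,k):return cv2.resize(im[v:v+h,u:u+w],None,fx=k,fy=k,interpolation=cv2.INTER_CUBIC)
a=np.hstack([cr(t,215,235,50,50,6),cr(t,355,235,50,50,6)])
a2=np.hstack([cr(s,345,210,75,75,4),cr(s,335,145,75,75,4)])
a=np.vstack([a,a2]);print(a.shape);cv2.imwrite("pics/c0.png",a)
hsv=cv2.cvtColor(t,cv2.COLOR_BGR2HSV)[225:290,210:285]
m=cv2.inRange(hsv,(3,100,40),(20,255,255));m=cv2.morphologyEx(m,cv2.MORPH_CLOSE,np.ones((3,3)))
c=max(cv2.findContours(m,0,2)[0],key=cv2.contourArea)+np.array([210,225]);r=cv2.minAreaRect(c);print(r,cv2.boxPoints(r))
print([onz("top",*p,.068).round(4) for p in cv2.boxPoints(r)])
g=t[185:280,345:412];m=cv2.inRange(g,(125,125,125),(255,255,255))
c=max(cv2.findContours(m,0,2)[0],key=cv2.contourArea)+np.array([345,185]);r=cv2.minAreaRect(c);print(r)
print([onz("top",*p,.026).round(4) for p in cv2.boxPoints(r)])
print(onz("top",381,254,.08),onz("top",239,261,.134), tri((381,254),(384,160)),tri((239,261),(382,221)))
E
```

```text
(600, 600, 3)
((246.00001525878906, 261.0), (36.02552032470703, 38.52525329589844), 72.89727020263672) [[222.2919  249.44864]
 [259.11353 238.11891]
 [269.70813 272.55136]
 [232.8865  283.8811 ]]
[array([0.4958, 0.4675, 0.068 ]), array([0.5151, 0.4007, 0.068 ]), array([0.4533, 0.3817, 0.068 ]), array([0.4342, 0.4478, 0.068 ])]
((378.2267150878906, 234.85293579101562), (71.26152801513672, 44.27918243408203), 82.7468032836914)
[array([0.5822, 0.2303, 0.026 ]), array([0.5913, 0.1469, 0.026 ]), array([0.4584, 0.135 , 0.026 ]), array([0.4494, 0.2168, 0.026 ])]
[0.48271388 0.18307416 0.08      ] [0.47381389 0.42507367 0.134     ] (array([0.4861852 , 0.18378127, 0.08842015]), np.float64(0.007306436121083076)) (array([0.47617265, 0.42431326, 0.13784164]), np.float64(0.004817043515190235))
```

View pics/c0.png

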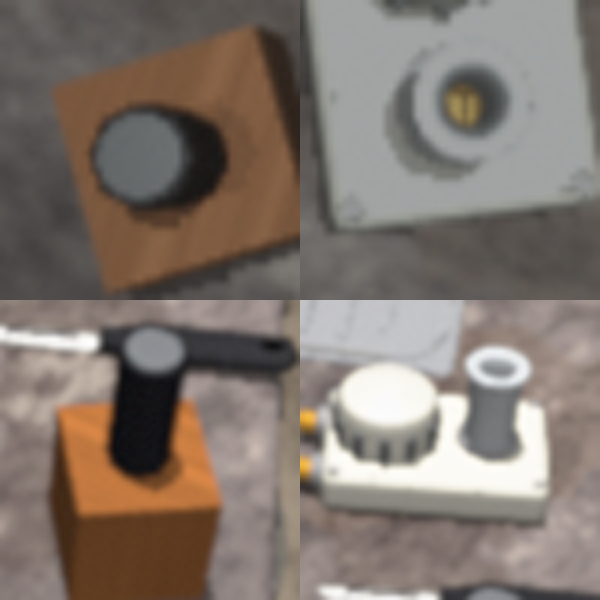

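The crop shows the driver top at top-view (237.8,260.9) and side-view (383.4,222.4). The tower mouth is at top (383.2,251.5) and side (384.1,161.6), and the dark slot runs roughly vertically in the image. Next I triangulate these points.

```bash
python3 - <<'E'
from h import *
print("mouth",onz("top",383.2,251.5,.08),onz("side",384.1,161.6,.08),tri((383.2,251.5),(384.1,161.6)))
print("drv",onz("top",237.8,260.9,.134),onz("side",383.4,222.4,.134),tri((237.8,260.9),(383.4,222.4)))
print("stand top",onz("top",244.7,261.2,.068))
s=cv2.imread("pics/side0.png");hsv=cv2.cvtColor(s,cv2.COLOR_BGR2HSV)[230:295,350:405]
b=[(345+(x+.5)/4-.5,210+(y+.5)/4-.5) for x,y in((58,108),(188,102),(217,205),(80,217))]
P=np.array([onz("side",*p,.068) for p in b]);print(P.round(4),P.mean(0))
b=[(215+(x+.5)/6-.5,235+(y+.5)/6-.5) for x,y in((52,90),(257,25),(105,292))]
P=np.array([onz("top",*p,.068) for p in b]);print(P.round(4))
P=[np.linalg.norm(P[1]-P[0]),np.linalg.norm(P[2]-P[0])];print(P)
q=get_state();
from scipy.spatial.transform import Rotation as R
w,x,y,z=q["tcp_rot"];print(R.from_quat([x,y,z,w]).as_matrix().round(4))
# slot: dark dir in top crop
t=cv2.imread("pics/top0.png");print(t[244:262,374:392].sum(2))
print(onz("top",383,251,.05)-onz("top",383,256,.05))
print(proj("top",[.487,.1785,.055]),proj("top",[.487,.1785,.08]))
E
```

```text
mouth [0.48703631 0.17905753 0.08      ] [0.48913617 0.17806691 0.08      ] (array([0.48807678, 0.17910232, 0.08072025]), np.float64(0.0021185907383137453))
drv [0.47401215 0.42709033 0.134     ] [0.47587192 0.42320576 0.134     ] (array([0.47496267, 0.4264692 , 0.13721249]), np.float64(0.001985366601082563))
stand top [0.47413346 0.42674352 0.068     ]
[[0.5153 0.4034 0.068 ]
 [0.4563 0.3871 0.068 ]
 [0.4395 0.446  0.068 ]
 [0.4977 0.465  0.068 ]] [0.47717874 0.42538726 0.068     ]
[[0.4956 0.4657 0.068 ]
 [0.514  0.4038 0.068 ]
 [0.4354 0.4493 0.068 ]]
[np.float64(0.06460453432888918), np.float64(0.062411714218465905)]
[[-9.751e-01  2.219e-01 -7.000e-04]
 [ 2.219e-01  9.751e-01 -1.800e-03]
 [ 3.000e-04 -1.900e-03 -1.000e+00]]
[[432 420 441 468 483 487 486 486 481 480 482 483 485 489 488 481 482 486]
 [423 441 469 485 488 484 470 455 428 419 422 435 460 481 487 487 484 479]
 [426 463 484 490 484 458 395 355 326 321 323 336 377 433 474 488 488 483]
 [372 465 485 485 457 377 306 266 243 237 243 259 294 349 434 478 487 484]
 [392 470 484 474 404 308 247 217 202 202 204 217 241 285 362 
[... 382 characters left out ...]
 486]
 [439 481 486 465 369 287 314 357 307 351 269 198 205 238 300 401 473 487]
 [364 467 486 481 427 335 288 294 281 296 239 217 237 282 367 452 483 488]
 [295 446 486 487 471 423 345 297 277 273 258 259 297 363 439 477 487 486]
 [269 377 462 484 485 472 434 398 358 330 327 329 397 450 476 486 487 477]
 [263 300 384 461 487 487 479 468 457 445 447 452 468 483 487 485 484 477]
 [267 271 304 390 462 481 486 485 484 483 483 486 487 487 485 465 467 480]
 [295 277 276 304 371 426 465 478 482 483 481 481 486 486 477 474 480 487]
 [342 331 285 284 294 328 357 385 423 432 416 436 467 484 483 487 487 490]]
[ 0.00905392 -0.00029854  0.        ]
[382.19642517 251.90199882] [383.51714058 251.5154071 ]
```

Request:
{"api": "move_arm", "payload": {
  "moves": [
    [[-4.1,-1.15,0,0,0,0,1],[-4.1,-1.15,0,0,0,0,1],[-4.1,-1.15,0,0,0,0,1],[-4.1,-1.15,0,0,0,0,1],[-4.1,-1.15,0,0,0,0,1],[-4.1,-1.15,0,0,0,0,1],[-4.1,-1.15,0,0,0,0,1],[-4.1,-1.15,0,0,0,0,1],[-4.1,-1.15,0,0,0,0,1],[0,0,0,0,0,0,1],[0,0,0,0,0,0,1]]
  ]
}}

```text
clock: 1.2
tool_pos: [0.4759, 0.4259, 0.2305]
tcp_rot: [-0.001, 0.113, 0.994, -0.0]
ft_force: [-0.4, 0.7, -0.2]
finger_gap: 0.0852
grip_force: 0.0
```

Request:
{"api": "move_arm", "payload": {
  "moves": [
    [[0,0,3.5,0,0,0,1],[0,0,3.5,0,0,0,1],[0,0,3.5,0,0,0,1],[0,0,3.2,0,0,0,1],[0,0,0.3,0,0,0,1],[0,0,0,0,0,0,-0.2],[0,0,0,0,0,0,-0.5],[0,0,0,0,0,0,-0.7],[0,0,0,0,0,0,-1],[0,0,0,0,0,0,-1],[0,0,0,0,0,0,-1]]
  ],
  "squeeze": 40
}}

```text
clock: 2.3
tool_pos: [0.4765, 0.4266, 0.0938]
tcp_rot: [0.001, 0.112, 0.994, 0.0]
ft_force: [-0.7, -3.0, 5.4]
finger_gap: 0.0283
grip_force: 38.8
```

Request:
{"api": "move_arm", "payload": {
  "moves": [
    [[0,0,-0.3,0,0,0,-1],[0,0,-1,0,0,0,-1],[0,0,-2,0,0,0,-1],[0,0,-3,0,0,0,-1],[0,0,-3,0,0,0,-1],[0,0,-2,0,0,0,-1],[0,0,0,0,0,0,-1],[0,0,0,0,0,0,-1]]
  ],
  "squeeze": 60
}}

```text
clock: 3.1
tool_pos: [0.4755, 0.4267, 0.2045]
tcp_rot: [0.0, 0.112, 0.994, 0.0]
ft_force: [0.2, 0.4, -0.8]
finger_gap: 0.0283
grip_force: 58.6
```

```bash
python3 - <<'E'
from h import *
s=snapshot("side");t=snapshot("top");q=get_state();print(q["tool_pos"],q["tcp_rot"],q["ft_force"],q["q"])
cv2.imwrite("pics/s1.png",s[:,:,::-1]);cv2.imwrite("pics/t1.png",t[:,:,::-1])
p=q["tool_pos"]-[0,0,.0858];a=proj("side",p);b=proj("top",p);print(a,b)
def cr(im,c,w,h,k):
    u,v=(np.array(c)-[w/2,h/2]).astype(int);print(u,v);return cv2.resize(im[v:v+h,u:u+w,::-1],None,fx=k,fy=k,interpolation=cv2.INTER_CUBIC)
cv2.imwrite("pics/c1.png",np.hstack([cr(s,a,60,90,6),cr(t,b,60,90,6)]))
print("side cam",ray("side",0,0)[0])
E
```

```text
[0.47463643 0.426041   0.2022145 ] [-0.0012137   0.11161366  0.99375042 -0.00101056] [-0.43762619 -0.2581046  -0.0964065 ] [ 6.14849821e-01  1.03226850e-01  1.60849427e+00  1.03222065e-04
  1.43302855e+00 -7.32267153e-01]
[382.84425174 230.79062858] [240.29862203 260.62531357]
352 185
210 215
side cam [0.48860311 0.91954736 0.62855149]
```

View pics/c1.png

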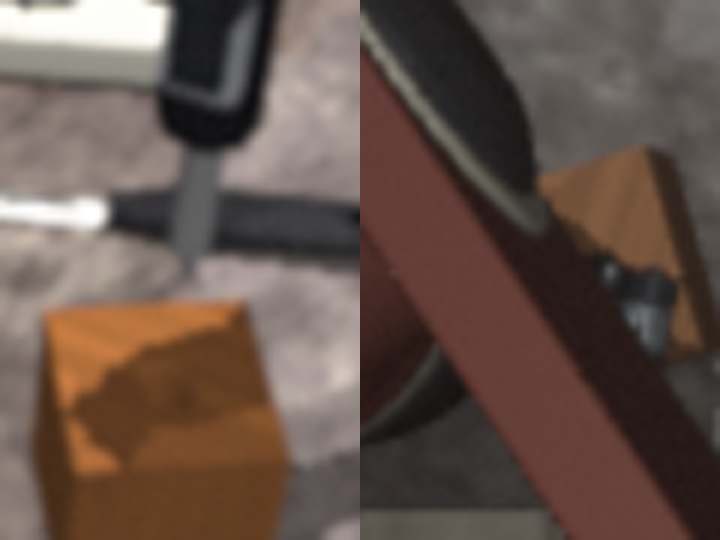

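The side crop shows the tip at side-view (383.3,231). The blade narrows to about 20 crop px against 42 for the shank, so it is seen nearly edge-on and lies along tool y. I move over the tower and turn it 77° clockwise, so the blade lies along world x.

Request:
{"api": "move_arm", "payload": {
  "moves": [
    [[-0.97,-3.4,0,0,0,0,-1],[-0.97,-3.4,0,0,0,0,-1],[-0.97,-3.4,0,0,0,0,-1],[-0.97,-3.4,0,0,0,0,-1],[-0.97,-3.4,0,0,0,0,-1],[-0.97,-3.4,0,0,0,0,-1],[-0.98,-3.4,0,0,0,0,-1],[0,0,0,0,0,8.5,-1],[0,0,0,0,0,8.5,-1],[0,0,0,0,0,8.5,-1],[0,0,0,0,0,8.5,-1],[0,0,0,0,0,8.5,-1],[0,0,0,0,0,8.5,-1],[0,0,0,0,0,8.5,-1],[0,0,0,0,0,8.5,-1],[0,0,0,0,0,8.5,-1],[0,0,0,0,0,0.9,-1],[0,0,0,0,0,0,-1],[0,0,0,0,0,0,-1]]
  ]
}}

```text
clock: 5.1
tool_pos: [0.4886, 0.1794, 0.2035]
tcp_rot: [-0.0, 0.708, 0.706, -0.001]
ft_force: [0.4, -0.4, -1.1]
finger_gap: 0.0281
grip_force: 58.9
```

```bash
python3 - <<'E'
from h import *
s=snapshot("side");t=snapshot("top");q=get_state();print(q["tool_pos"],q["tcp_rot"],q["ft_force"],q["q"])
p=q["tool_pos"]-[0,0,.0858];a=proj("side",p);b=proj("top",p);print(a,b)
def cr(im,c,w,h,k):
    u,v=(np.array(c)-[w/2,h/2]).astype(int);print(u,v);return cv2.resize(im[v:v+h,u:u+w,::-1],None,fx=k,fy=k,interpolation=cv2.INTER_CUBIC)
cv2.imwrite("pics/c2.png",np.hstack([cr(s,a,50,70,8),cr(t,b,50,70,8)]))
from scipy.spatial.transform import Rotation as R
w,x,y,z=q["tcp_rot"];print(R.from_quat([x,y,z,w]).as_matrix().round(4))
E
```

```text
[0.48887502 0.17941478 0.20399289] [-1.37738640e-04  7.08053497e-01  7.06158756e-01 -1.93308766e-04] [-0.26991485  0.00537518 -1.23836613] [ 2.08751775e-01 -1.81046027e-01  1.88181142e+00  2.09523654e-05
  1.44130153e+00  2.11428632e-01]
[386.1438255 147.9228521] [385.09986574 249.77874718]
361 112
360 214
[[ 2.7e-03  1.0e+00 -5.0e-04]
 [ 1.0e+00 -2.7e-03 -1.0e-04]
 [-1.0e-04 -5.0e-04 -1.0e+00]]
```

View pics/c2.png

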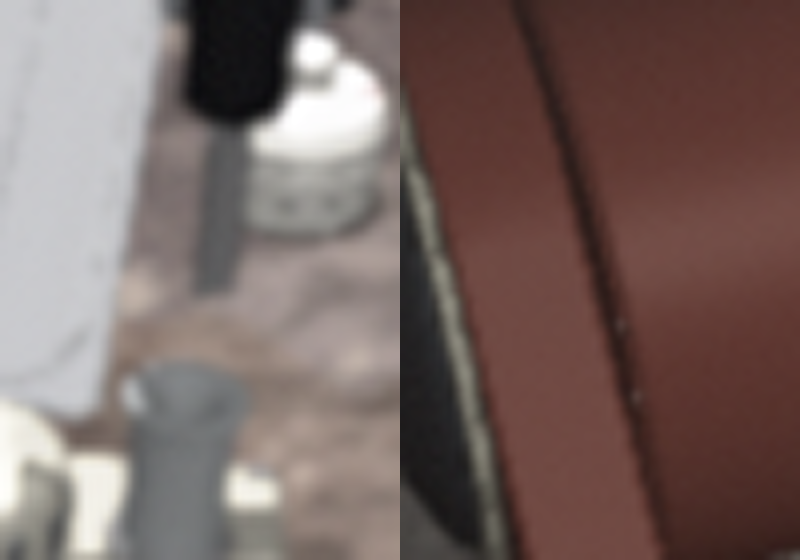

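```bash
python3 - <<'E'
from h import *
p=np.array([.4888,.1793,.118])
for z in (.178,.118,.08): print(z,proj("side",[*p[:2],z]))
for u,v in((387.4,148),(386.9,148)): print(onz("side",u,v,.118))
print(onz("side",384.1,161.6,.08))
# refine: shank/blade centre per row vs background (gray dark, low variation)
s=snapshot("side").astype(int)
for v in range(130,150): print(v,s[v,380:398].sum(1))
for v in range(156,172,1): print(v,s[v,372:398].sum(1))
E
```

```text
0.178 [389.52068558 124.192501  ]
0.118 [386.17241782 147.97007563]
0.08 [384.20448242 161.94528133]
[0.48617644 0.17885374 0.118     ]
[0.48724138 0.17908143 0.118     ]
[0.48913617 0.17806691 0.08      ]
130 [370 381 387 392 393 377 328 275 261 272 281 324 452 590 655 670 677 684]
131 [352 364 375 380 384 362 308 261 263 274 275 295 383 485 537 559 581 605]
132 [348 355 365 367 373 351 295 259 262 277 279 298 362 432 462 465 481 508]
133 [338 349 350 349 349 333 290 258 271 280 284 321 389 449 465 458 460 484]
134 [338 342 343 338 337 320 279 260 272 277 285 320 389 437 457 463 473 496]
135 [334 345 345 342 341 317 274 257 271 281 283 318 381 421 437 449 463 474]
136 [336 347 347 348 345 318 272 260 274 281 284 327 390 423 431 425 420 434]
137 [342 341 343 347 344 315 270 263 275 278 290 338 400 430 429 409 382 394]
138 [352 348 346 348 345 318 272 263 276 283 290 336 402 433 436 421 398 403]
139 [364 355 352 353 346 315 270 268 279 278 281 317 377 418 433 429 421 421]
140 [373 366 360 353 339 304 270 267 280 275 273 285 329 358 371 378 387 396]
141 [368 368 364 355 340 303 270 269
[... 1741 characters left out ...]

 369 396 417 418 418 424 438 459]
166 [294 305 317 321 307 287 286 301 319 328 337 342 349 352 352 346 345 349
 372 402 423 433 443 445 449 454]
167 [325 333 336 324 300 280 286 305 317 327 329 338 341 347 346 342 337 341
 366 404 425 447 467 470 459 447]
168 [465 461 441 407 359 299 292 311 323 333 341 345 346 352 350 344 336 340
 369 405 425 457 478 478 462 440]
169 [660 648 625 567 468 347 297 314 327 340 345 353 356 356 356 347 339 365
 420 450 452 466 476 467 451 445]
170 [712 709 702 672 546 373 299 313 330 341 351 353 359 360 357 342 349 431
 533 542 500 482 467 442 444 467]
171 [714 713 710 691 569 389 302 318 332 344 353 355 358 358 352 339 370 505
 637 643 574 539 510 461 455 488]
```

Request:
{"api": "move_arm", "payload": {
  "moves": [
    [[-0.03,0.15,1.5,0,0,0,-1],[0,0,1.5,0,0,0,-1],[0,0,0.6,0,0,0,-1],[0,0,0.4,0,0,0,-1],[0,0,0.4,0,0,0,-1],[0,0,0,0,0,0,-1]]
  ]
}}

```text
clock: 5.85
tool_pos: [0.4903, 0.1791, 0.1598]
tcp_rot: [-0.0, 0.708, 0.706, -0.0]
ft_force: [0.2, -0.7, -1.1]
finger_gap: 0.0282
grip_force: 58.9
```

Request:
{"api": "move_arm", "payload": {
  "moves": [
    [[0,0,0.2,0,0,0,-1],[0,0,0.2,0,0,0,-1],[0,0,0.2,0,0,0,-1],[0,0,0,0,0,0,-1]]
  ]
}}

```text
clock: 6.25
tool_pos: [0.4908, 0.1791, 0.1549]
tcp_rot: [0.0, 0.708, 0.706, 0.0]
ft_force: [-0.7, -1.0, 2.3]
finger_gap: 0.0277
grip_force: 59.6
```

Request:
{"api": "move_arm", "payload": {
  "moves": [
    [[-0.07,-0.07,0,0,0,0,-1],[0,0,0,0,0,0,-1]]
  ]
}}

```text
clock: 6.45
tool_pos: [0.4903, 0.1786, 0.1548]
tcp_rot: [0.0, 0.709, 0.706, 0.001]
ft_force: [-0.0, -0.6, 1.6]
finger_gap: 0.0279
grip_force: 58.9
```

```bash
python3 - <<'E'
from h import *
F=[];P=[];T=[]
for i in range(3):
    snapshot("side");q=get_state();F.append(q["ft_force"]);P.append(q["tool_pos"]);T.append(q["ft_torque"])
print(np.round(F,2),np.round(P,4),np.round(T,3))
E
```

```text
[[-0.38  0.74  1.78]
 [ 1.46 -0.36  2.05]
 [-0.6  -0.7  -0.77]] [[0.4903 0.1786 0.1548]
 [0.4903 0.1786 0.1547]
 [0.49   0.1785 0.1545]] [[-0.062 -0.134 -0.051]
 [-0.061 -0.177  0.018]
 [-0.09   0.051  0.003]]
```

Request:
{"api": "move_arm", "payload": {
  "moves": [
    [[0,0,0.15,0,0,0,-1],[0,0,0.15,0,0,0,-1],[0,0,0,0,0,0,-1]]
  ]
}}

```text
clock: 6.9
tool_pos: [0.4897, 0.1783, 0.1508]
tcp_rot: [0.0, 0.708, 0.706, -0.0]
ft_force: [1.6, 0.1, -0.4]
finger_gap: 0.0283
grip_force: 58.8
```

```bash
cat > rd.py <<'E'
from h import *
F=[];P=[];T=[]
for i in range(4):
    snapshot("side");q=get_state();F.append(q["ft_force"]);P.append(q["tool_pos"]);T.append(q["ft_torque"])
print(q["clock"],np.round(np.mean(F,0),2),np.round(P[-1],4),np.round(np.mean(T,0),3))
E
python3 rd.py
```

```text
7.1 [ 1.06 -0.77 -1.48] [0.4897 0.1783 0.1509] [-0.201 -0.258  0.013]
```

Request:
{"api": "move_arm", "payload": {
  "moves": [
    [[0,0.02,0.1,0,0,0,-1],[0,0,0.1,0,0,0,-1],[0,0,0.1,0,0,0,-1],[0,0,0,0,0,0,-1]]
  ]
}}

```text
clock: 7.5
tool_pos: [0.4902, 0.1782, 0.1483]
tcp_rot: [0.0, 0.708, 0.706, 0.0]
ft_force: [1.5, -2.4, 0.8]
finger_gap: 0.0284
grip_force: 59.2
```

Request:
{"api": "move_arm", "payload": {
  "moves": [
    [[0,0,0.1,0,0,0,-1],[0,0,0.05,0,0,0,-1],[0,0,0,0,0,0,-1]]
  ]
}}

```text
clock: 7.8
tool_pos: [0.49, 0.1783, 0.1466]
tcp_rot: [0.0, 0.708, 0.706, -0.0]
ft_force: [1.7, -1.7, -0.5]
finger_gap: 0.0279
grip_force: 59.1
```

Request:
{"api": "move_arm", "payload": {
  "moves": [
    [[-0.04,0.04,0.1,0,0,0,-1],[0,0,0.1,0,0,0,-1],[0,0,0,0,0,0,-1]]
  ]
}}

```text
clock: 8.1
tool_pos: [0.4906, 0.1781, 0.146]
tcp_rot: [-0.0, 0.708, 0.706, 0.0]
ft_force: [-2.5, -3.1, 6.4]
finger_gap: 0.0282
grip_force: 60.7
```

```bash
python3 rd.py
```

```text
8.3 [-1.6  -2.68  6.51] [0.4906 0.1781 0.1461] [-0.629  0.42   0.009]
```

Request:
{"api": "move_arm", "payload": {
  "moves": [
    [[-0.04,-0.03,-0.08,0,0,0,-1],[0,0,0,0,0,0,-1]]
  ]
}}

```text
clock: 8.5
tool_pos: [0.4903, 0.1778, 0.1461]
tcp_rot: [-0.0, 0.708, 0.706, 0.0]
ft_force: [-0.8, -2.5, 4.4]
finger_gap: 0.0281
grip_force: 59.6
```

```bash
python3 rd.py
```

```text
8.7 [-0.28 -2.01  5.14] [0.4903 0.1778 0.1461] [-0.38   0.105  0.037]
```

Request:
{"api": "move_arm", "payload": {
  "moves": [
    [[-0.06,0,-0.07,0,0,0,-1],[0,0,0,0,0,0,-1]]
  ]
}}

```text
clock: 8.9
tool_pos: [0.4902, 0.1773, 0.1462]
tcp_rot: [-0.0, 0.709, 0.706, 0.0]
ft_force: [0.3, -0.6, 1.6]
finger_gap: 0.0281
grip_force: 59.0
```

```bash
python3 rd.py
```

```text
9.1 [ 1.28 -0.52  3.13] [0.4902 0.1772 0.1462] [-0.035 -0.238 -0.038]
```

Request:
{"api": "move_arm", "payload": {
  "moves": [
    [[0,0,0,0,0,3,-1],[0,0,0,0,0,3,-1],[0,0,0,0,0,3,-1],[0,0,0,0,0,0,-1]]
  ]
}}

```text
clock: 9.5
tool_pos: [0.49, 0.1768, 0.1462]
tcp_rot: [0.0, 0.762, 0.648, -0.0]
ft_force: [1.1, -2.1, 2.8]
finger_gap: 0.0279
grip_force: 59.1
```

```bash
python3 rd.py
```

```text
9.7 [ 0.56 -1.27  2.25] [0.49   0.1769 0.1462] [-0.321 -0.146 -0.008]
```

Request:
{"api": "move_arm", "payload": {
  "moves": [
    [[0,0,0,0,0,4,-1],[0,0,0,0,0,4,-1],[0,0,0,0,0,4,-1],[0,0,0,0,0,0,-1]]
  ]
}}

```text
clock: 10.1
tool_pos: [0.4901, 0.1768, 0.1462]
tcp_rot: [0.0, 0.825, 0.565, -0.0]
ft_force: [1.0, -1.2, 2.2]
finger_gap: 0.0284
grip_force: 59.0
```

```bash
python3 rd.py
```

```text
10.3 [ 0.8  -1.84  1.91] [0.4901 0.1768 0.1462] [-0.516 -0.193  0.014]
```

Request:
{"api": "move_arm", "payload": {
  "moves": [
    [[-0.02,0.03,0,0,0,-6,-1],[0,0,0,0,0,-6,-1],[0,0,0,0,0,-6,-1],[0,0,0,0,0,-4,-1],[0,0,0,0,0,-4,-1],[0,0,0,0,0,0,-1]]
  ]
}}

```text
clock: 10.9
tool_pos: [0.4903, 0.1772, 0.1463]
tcp_rot: [-0.0, 0.677, 0.736, 0.001]
ft_force: [1.1, 0.6, 1.9]
finger_gap: 0.0278
grip_force: 58.8
```

```bash
python3 rd.py
```

```text
11.1 [1.13 0.39 1.1 ] [0.4903 0.177  0.1463] [ 0.105 -0.274 -0.011]
```

Request:
{"api": "move_arm", "payload": {
  "moves": [
    [[0,0,0.03,0,0,-3,-1],[0,0,0,0,0,-3,-1],[0,0,0,0,0,-3,-1],[0,0,0,0,0,0,-1]]
  ]
}}

```text
clock: 11.5
tool_pos: [0.4899, 0.1766, 0.1455]
tcp_rot: [-0.0, 0.617, 0.787, -0.0]
ft_force: [1.5, -0.4, -1.4]
finger_gap: 0.0278
grip_force: 59.0
```

Request:
{"api": "move_arm", "payload": {
  "moves": [
    [[0,0,0,0,0,-3,-1],[0,0,0,0,0,-3,-1],[0,0,0,0,0,-3,-1],[0,0,0,0,0,0,-1]]
  ]
}}

```text
clock: 11.9
tool_pos: [0.4898, 0.1767, 0.1453]
tcp_rot: [-0.001, 0.554, 0.832, -0.0]
ft_force: [1.6, 0.9, -1.3]
finger_gap: 0.0282
grip_force: 58.7
```

```bash
python3 rd.py
```

```text
12.1 [ 0.47  0.07 -1.19] [0.4899 0.1766 0.1455] [ 0.013 -0.126 -0.006]
```

Request:
{"api": "move_arm", "payload": {
  "moves": [
    [[0,0,0,0,0,4,-1],[0,0,0,0,0,4,-1],[0,0,0.1,0,0,0,-1],[0,0,0.05,0,0,0,-1],[0,0,0,0,0,0,-1]]
  ]
}}

```text
clock: 12.6
tool_pos: [0.4901, 0.1766, 0.1443]
tcp_rot: [-0.0, 0.61, 0.792, -0.0]
ft_force: [0.6, -0.6, -2.1]
finger_gap: 0.028
grip_force: 58.9
```

```bash
python3 rd.py
```

```text
12.8 [ 0.06 -0.3  -1.26] [0.4902 0.1767 0.1444] [-0.05  -0.057 -0.007]
```

Request:
{"api": "move_arm", "payload": {
  "moves": [
    [[0,0,0.1,0,0,0,-1],[0,0,0.1,0,0,0,-1],[0,0,0,0,0,0,-1]]
  ]
}}

```text
clock: 13.1
tool_pos: [0.4903, 0.1767, 0.1423]
tcp_rot: [-0.0, 0.61, 0.792, -0.0]
ft_force: [0.3, -0.6, -0.4]
finger_gap: 0.028
grip_force: 58.9
```

Request:
{"api": "move_arm", "payload": {
  "moves": [
    [[0,0,0.1,0,0,0,-1],[0,0,0.05,0,0,0,-1],[0,0,0,0,0,0,-1]]
  ]
}}

```text
clock: 13.4
tool_pos: [0.4903, 0.1767, 0.1409]
tcp_rot: [-0.0, 0.61, 0.792, -0.0]
ft_force: [-0.2, -0.9, -1.4]
finger_gap: 0.0282
grip_force: 58.9
```

```bash
python3 rd.py
```

```text
13.6 [-0.11  0.34 -1.5 ] [0.4903 0.1767 0.141 ] [-0.022 -0.029 -0.005]
```

Request:
{"api": "move_arm", "payload": {
  "moves": [
    [[0,0,0.1,0,0,0,-1],[0,0,0.03,0,0,0,-1],[0,0,0,0,0,0,-1]]
  ]
}}

```text
clock: 13.9
tool_pos: [0.4903, 0.1767, 0.1396]
tcp_rot: [-0.0, 0.61, 0.792, -0.0]
ft_force: [0.2, -0.1, -0.8]
finger_gap: 0.0283
grip_force: 58.9
```

```bash
python3 rd.py
```

```text
14.1 [ 0.25  0.17 -1.11] [0.4903 0.1767 0.1397] [-0.052 -0.028  0.013]
```

Request:
{"api": "move_arm", "payload": {
  "moves": [
    [[0,0,0.08,0,0,0,-1],[0,0,0.08,0,0,0,-1],[0,0,0,0,0,0,-1]]
  ]
}}

```text
clock: 14.4
tool_pos: [0.4902, 0.1767, 0.1379]
tcp_rot: [-0.0, 0.61, 0.792, -0.0]
ft_force: [0.6, -0.7, -2.1]
finger_gap: 0.0282
grip_force: 58.9
```

Request:
{"api": "move_arm", "payload": {
  "moves": [
    [[0,0,0.08,0,0,0,-1],[0,0,0.04,0,0,0,-1],[0,0,0,0,0,0,-1]]
  ]
}}

```text
clock: 14.7
tool_pos: [0.4903, 0.1767, 0.1368]
tcp_rot: [-0.0, 0.61, 0.792, -0.0]
ft_force: [0.8, 0.6, -1.2]
finger_gap: 0.0282
grip_force: 58.9
```

```bash
python3 rd.py
```

```text
14.9 [ 0.48 -0.16 -1.29] [0.4903 0.1767 0.1369] [-0.006 -0.017 -0.011]
```

Request:
{"api": "move_arm", "payload": {
  "moves": [
    [[0,0,0.08,0,0,0,-1],[0,0,0.07,0,0,0,-1],[0,0,0,0,0,0,-1]]
  ]
}}

```text
clock: 15.2
tool_pos: [0.4903, 0.1767, 0.1353]
tcp_rot: [-0.0, 0.61, 0.792, -0.0]
ft_force: [0.3, -1.0, -1.7]
finger_gap: 0.0284
grip_force: 58.9
```

Request:
{"api": "move_arm", "payload": {
  "moves": [
    [[0,0,0.08,0,0,0,-1],[0,0,0.05,0,0,0,-1],[0,0,0,0,0,0,-1]]
  ]
}}

```text
clock: 15.5
tool_pos: [0.4903, 0.1767, 0.134]
tcp_rot: [-0.0, 0.61, 0.792, -0.0]
ft_force: [-0.6, 0.4, -1.2]
finger_gap: 0.0283
grip_force: 58.9
```

```bash
python3 rd.py
```

```text
15.7 [ 0.62 -0.04 -1.32] [0.4903 0.1767 0.1341] [-0.039  0.008 -0.019]
```

Request:
{"api": "move_arm", "payload": {
  "moves": [
    [[0,0,0.06,0,0,0,-1],[0,0,0.06,0,0,0,-1],[0,0,0,0,0,0,-1]]
  ]
}}

```text
clock: 16.0
tool_pos: [0.4903, 0.1767, 0.1328]
tcp_rot: [-0.0, 0.61, 0.792, -0.0]
ft_force: [0.6, 0.7, -1.5]
finger_gap: 0.0284
grip_force: 58.9
```

Request:
{"api": "move_arm", "payload": {
  "moves": [
    [[0,0,0.06,0,0,0,-1],[0,0,0.06,0,0,0,-1],[0,0,0,0,0,0,-1]]
  ]
}}

```text
clock: 16.3
tool_pos: [0.4903, 0.1767, 0.1316]
tcp_rot: [-0.0, 0.61, 0.792, -0.0]
ft_force: [-0.0, 0.0, -0.8]
finger_gap: 0.0283
grip_force: 58.9
```

```bash
python3 rd.py
```

```text
16.5 [ 0.24 -0.08 -0.87] [0.4903 0.1767 0.1317] [-0.044 -0.021 -0.006]
```

Request:
{"api": "move_arm", "payload": {
  "moves": [
    [[0,0,0.06,0,0,0,-1],[0,0,0.06,0,0,0,-1],[0,0,0,0,0,0,-1]]
  ]
}}

```text
clock: 16.8
tool_pos: [0.4903, 0.1767, 0.1304]
tcp_rot: [-0.0, 0.61, 0.792, -0.0]
ft_force: [-0.8, 0.5, -1.5]
finger_gap: 0.0282
grip_force: 58.9
```

Request:
{"api": "move_arm", "payload": {
  "moves": [
    [[0,0,0.06,0,0,0,-1],[0,0,0.06,0,0,0,-1],[0,0,0,0,0,0,-1]]
  ]
}}

```text
clock: 17.1
tool_pos: [0.4903, 0.1767, 0.1292]
tcp_rot: [-0.0, 0.61, 0.792, -0.0]
ft_force: [-0.0, -0.8, -0.1]
finger_gap: 0.028
grip_force: 58.9
```

```bash
python3 rd.py
```

```text
17.3 [ 0.11 -0.34 -0.9 ] [0.4903 0.1767 0.1293] [-0.026 -0.007 -0.002]
```

Request:
{"api": "move_arm", "payload": {
  "moves": [
    [[0,0,0.06,0,0,0,-1],[0,0,0.06,0,0,0,-1],[0,0,0,0,0,0,-1]]
  ]
}}

```text
clock: 17.6
tool_pos: [0.4903, 0.1767, 0.128]
tcp_rot: [-0.0, 0.61, 0.792, -0.0]
ft_force: [-0.5, -0.6, -0.9]
finger_gap: 0.0282
grip_force: 58.9
```

Request:
{"api": "move_arm", "payload": {
  "moves": [
    [[0,0,0.06,0,0,0,-1],[0,0,0.06,0,0,0,-1],[0,0,0,0,0,0,-1]]
  ]
}}

```text
clock: 17.9
tool_pos: [0.4903, 0.1767, 0.1268]
tcp_rot: [-0.0, 0.61, 0.792, -0.0]
ft_force: [0.4, 0.8, -1.8]
finger_gap: 0.0283
grip_force: 58.9
```

```bash
python3 rd.py
```

```text
18.1 [-0.38  0.15 -1.06] [0.4903 0.1767 0.1269] [-0.021 -0.04  -0.009]
```

Request:
{"api": "move_arm", "payload": {
  "moves": [
    [[0,0,0.06,0,0,0,-1],[0,0,0.06,0,0,0,-1],[0,0,0,0,0,0,-1]]
  ]
}}

```text
clock: 18.4
tool_pos: [0.4903, 0.1767, 0.1256]
tcp_rot: [-0.0, 0.61, 0.792, -0.0]
ft_force: [0.8, -0.9, -0.6]
finger_gap: 0.0282
grip_force: 58.9
```

Request:
{"api": "move_arm", "payload": {
  "moves": [
    [[0,0,0.06,0,0,0,-1],[0,0,0.06,0,0,0,-1],[0,0,0,0,0,0,-1]]
  ]
}}

```text
clock: 18.7
tool_pos: [0.4903, 0.1767, 0.1244]
tcp_rot: [-0.0, 0.61, 0.792, -0.0]
ft_force: [0.0, 0.6, 0.2]
finger_gap: 0.028
grip_force: 58.9
```

```bash
python3 rd.py;python3 - <<'E'
from h import *
s=snapshot("side");cv2.imwrite("pics/c3.png",cv2.resize(s[110:190,340:420,::-1],None,fx=6,fy=6,interpolation=cv2.INTER_CUBIC))
E
```

```text
18.9 [ 0.01 -0.28 -1.16] [0.4903 0.1767 0.1245] [-0.036 -0.026 -0.006]
```

View pics/c3.png

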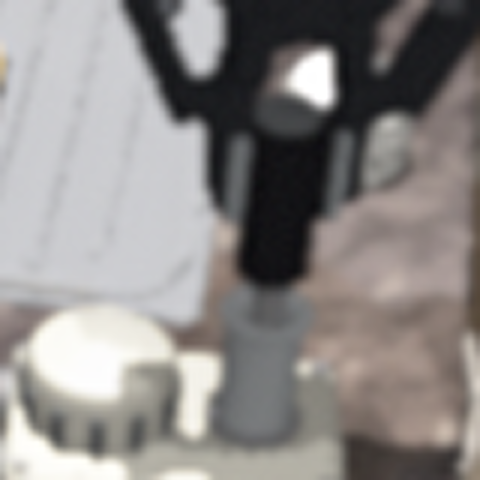

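The side crop shows the shank inside the tower, with the handle's lower end just above the mouth at about side-view (385,158). I keep going down gently.

Request:
{"api": "move_arm", "payload": {
  "moves": [
    [[0,0,0.06,0,0,0,-1],[0,0,0.06,0,0,0,-1],[0,0,0,0,0,0,-1]]
  ]
}}

```text
clock: 19.25
tool_pos: [0.4903, 0.1767, 0.1232]
tcp_rot: [-0.0, 0.61, 0.792, -0.0]
ft_force: [0.8, -0.6, -1.4]
finger_gap: 0.028
grip_force: 58.9
```

Request:
{"api": "move_arm", "payload": {
  "moves": [
    [[0,0,0.06,0,0,0,-1],[0,0,0.06,0,0,0,-1],[0,0,0,0,0,0,-1]]
  ]
}}

```text
clock: 19.55
tool_pos: [0.4904, 0.1767, 0.1222]
tcp_rot: [0.0, 0.61, 0.792, 0.0]
ft_force: [-0.6, -0.2, -0.5]
finger_gap: 0.0281
grip_force: 59.0
```

```bash
python3 rd.py
```

```text
19.75 [-0.7  -0.47 -0.02] [0.4904 0.1767 0.1223] [-0.006  0.046  0.018]
```

Request:
{"api": "move_arm", "payload": {
  "moves": [
    [[0,0,0.05,0,0,0,-1],[0,0,0,0,0,0,-1]]
  ]
}}

```text
clock: 19.95
tool_pos: [0.4904, 0.1767, 0.1218]
tcp_rot: [0.0, 0.61, 0.792, 0.0]
ft_force: [0.2, -0.8, 0.7]
finger_gap: 0.0284
grip_force: 59.2
```

```bash
python3 rd.py
```

```text
20.15 [-0.2   0.06  2.11] [0.4904 0.1768 0.1218] [-0.062  0.127  0.007]
```

Request:
{"api": "move_arm", "payload": {
  "moves": [
    [[0,0,0,0,0,4,-1],[0,0,0,0,0,4,-1],[0,0,0,0,0,0,-1]]
  ]
}}

```text
clock: 20.45
tool_pos: [0.4906, 0.1767, 0.1218]
tcp_rot: [0.0, 0.664, 0.748, 0.0]
ft_force: [1.7, -1.1, 1.6]
finger_gap: 0.028
grip_force: 59.2
```

```bash
python3 rd.py
```

```text
20.65 [ 0.28 -0.44  2.19] [0.4906 0.1767 0.1218] [-0.077 -0.08  -0.027]
```

Request:
{"api": "move_arm", "payload": {
  "moves": [
    [[0,0,0,0,0,4,-1],[0,0,0,0,0,4,-1],[0,0,0,0,0,0,-1]]
  ]
}}

```text
clock: 20.95
tool_pos: [0.4905, 0.1766, 0.1217]
tcp_rot: [0.0, 0.714, 0.7, 0.0]
ft_force: [0.2, -1.5, 2.3]
finger_gap: 0.0283
grip_force: 59.2
```

```bash
python3 rd.py
```

```text
21.15 [ 0.18 -0.92  2.02] [0.4905 0.1767 0.1218] [-0.229 -0.121  0.022]
```

Request:
{"api": "move_arm", "payload": {
  "moves": [
    [[0,0,0,0,0,3,-1],[0,0,0,0,0,3,-1],[0,0,0,0,0,3,-1],[0,0,0,0,0,0,-1]]
  ]
}}

```text
clock: 21.55
tool_pos: [0.4905, 0.1765, 0.1217]
tcp_rot: [0.0, 0.767, 0.642, -0.0]
ft_force: [-0.0, -2.2, 1.7]
finger_gap: 0.0282
grip_force: 59.1
```

```bash
python3 rd.py
```

```text
21.75 [ 0.69 -1.31  2.08] [0.4904 0.1766 0.1217] [-0.451 -0.188  0.026]
```

Request:
{"api": "move_arm", "payload": {
  "moves": [
    [[0,0,0,0,0,3,-1],[0,0,0,0,0,3,-1],[0,0,0,0,0,3,-1],[0,0,0,0,0,0,-1]]
  ]
}}

```text
clock: 22.15
tool_pos: [0.4904, 0.1764, 0.1216]
tcp_rot: [0.0, 0.815, 0.579, -0.0]
ft_force: [0.7, -3.5, 0.8]
finger_gap: 0.0281
grip_force: 58.9
```

```bash
python3 rd.py
```

```text
22.35 [ 1.07 -2.72  1.87] [0.4904 0.1765 0.1216] [-0.735 -0.268  0.029]
```

Request:
{"api": "move_arm", "payload": {
  "moves": [
    [[-0.06,0.05,0,0,0,3,-1],[0,0,0,0,0,3,-1],[0,0,0,0,0,0,-1]]
  ]
}}

```text
clock: 22.65
tool_pos: [0.4905, 0.176, 0.1216]
tcp_rot: [-0.0, 0.844, 0.536, -0.0]
ft_force: [0.6, -2.4, 1.3]
finger_gap: 0.0282
grip_force: 59.0
```

```bash
python3 rd.py
```

```text
22.85 [-0.07 -2.74  2.55] [0.4905 0.176  0.1216] [-0.598 -0.076  0.027]
```

Request:
{"api": "move_arm", "payload": {
  "moves": [
    [[-0.08,0.03,-0.1,0,0,0,-1],[0,0,-0.1,0,0,0,-1],[0,0,0,0,0,4,-1],[0,0,0,0,0,0,-1]]
  ]
}}

```text
clock: 23.25
tool_pos: [0.4901, 0.1752, 0.1231]
tcp_rot: [-0.0, 0.863, 0.506, -0.0]
ft_force: [1.1, -1.0, -0.6]
finger_gap: 0.0282
grip_force: 58.6
```

```bash
python3 rd.py;python3 rd.py
```

```text
23.45 [ 0.53 -0.88 -1.56] [0.4902 0.1752 0.1232] [-0.311 -0.176  0.017]
23.65 [ 0.73 -1.04 -1.21] [0.4903 0.1753 0.1235] [-0.21  -0.119  0.016]
```

Request:
{"api": "move_arm", "payload": {
  "moves": [
    [[-0.03,0,0,0,0,4,-1],[0,0,0,0,0,4,-1],[0,0,0,0,0,4,-1],[0,0,0,0,0,0,-1]]
  ]
}}

```text
clock: 24.05
tool_pos: [0.4902, 0.175, 0.1237]
tcp_rot: [-0.0, 0.911, 0.413, -0.0]
ft_force: [0.3, -1.2, -0.5]
finger_gap: 0.028
grip_force: 58.9
```

```bash
python3 rd.py;python3 rd.py
```

```text
24.25 [-0.4  -0.95 -0.69] [0.4903 0.175  0.1236] [-0.203  0.006  0.012]
24.45 [-0.11 -0.66 -0.72] [0.4903 0.1749 0.1236] [-0.175  0.055  0.002]
```

Request:
{"api": "move_arm", "payload": {
  "moves": [
    [[-0.03,0,0.1,0,0,4,-1],[0,0,0,0,0,4,-1],[0,0,0,0,0,4,-1],[0,0,0,0,0,4,-1],[0,0,0,0,0,0,-1]]
  ]
}}

```text
clock: 24.95
tool_pos: [0.4902, 0.1746, 0.1226]
tcp_rot: [0.0, 0.959, 0.282, -0.0]
ft_force: [-0.3, -1.2, -0.7]
finger_gap: 0.0287
grip_force: 58.9
```

```bash
python3 rd.py;python3 rd.py
```

```text
25.15 [-0.11 -0.92 -1.09] [0.4901 0.1746 0.1225] [-0.309  0.024 -0.003]
25.35 [-0.01 -1.13 -1.16] [0.4902 0.1746 0.1226] [-0.315 -0.01  -0.011]
```

Request:
{"api": "move_arm", "payload": {
  "moves": [
    [[0,0,0,0,0,4,-1],[0,0,0,0,0,4,-1],[0,0,0,0,0,4,-1],[0,0,0,0,0,0,-1]]
  ]
}}

```text
clock: 25.75
tool_pos: [0.49, 0.1745, 0.1225]
tcp_rot: [0.0, 0.984, 0.181, -0.0]
ft_force: [-0.8, -1.8, -1.3]
finger_gap: 0.028
grip_force: 58.8
```

```bash
python3 rd.py
```

```text
25.95 [-0.95 -2.31 -0.74] [0.4901 0.1745 0.1226] [-0.528  0.142  0.   ]
```

Request:
{"api": "move_arm", "payload": {
  "moves": [
    [[0,0,0,0,0,4,-1],[0,0,0,0,0,4,-1],[0,0,0,0,0,0,-1]]
  ]
}}

```text
clock: 26.25
tool_pos: [0.49, 0.1744, 0.1225]
tcp_rot: [0.0, 0.994, 0.112, -0.0]
ft_force: [-1.2, -2.4, -1.2]
finger_gap: 0.0279
grip_force: 58.6
```

```bash
python3 rd.py; python3 rd.py
```

```text
26.45 [-1.05 -2.66 -0.97] [0.49   0.1745 0.1225] [-0.707  0.299  0.015]
26.65 [-1.06 -2.86 -0.64] [0.49   0.1745 0.1225] [-0.738  0.304  0.018]
```

Request:
{"api": "move_arm", "payload": {
  "moves": [
    [[0.08,-0.2,-0.15,0,0,0,-1],[0,0,0,0,0,-8,-1],[0,0,0,0,0,-8,-1],[0,0,0,0,0,-8,-1],[0,0,0,0,0,-8,-1],[0,0,0,0,0,-8,-1],[0,0,0,0,0,-8,-1],[0,0,0,0,0,-8,-1],[0,0,0,0,0,-8,-1],[0,0,0,0,0,-8,-1],[0,0,0,0,0,-8,-1],[0,0,0.1,0,0,0,-1],[0,0,0,0,0,0,-1]]
  ]
}}

```text
clock: 27.95
tool_pos: [0.4908, 0.1771, 0.1235]
tcp_rot: [-0.0, 0.691, 0.723, 0.0]
ft_force: [-1.2, -2.0, -0.2]
finger_gap: 0.0279
grip_force: 61.6
```

```bash
python3 rd.py
```

```text
28.15 [-1.28 -2.14  0.88] [0.4907 0.1771 0.1233] [-0.432  0.248 -0.016]
```

Request:
{"api": "move_arm", "payload": {
  "moves": [
    [[-0.06,-0.04,0,0,0,0,-1],[0,0,0.05,0,0,0,-1],[0,0,0,0,0,0,-1]]
  ]
}}

```text
clock: 28.45
tool_pos: [0.4903, 0.1765, 0.1226]
tcp_rot: [-0.0, 0.69, 0.724, 0.001]
ft_force: [0.5, 0.3, -0.8]
finger_gap: 0.028
grip_force: 60.9
```

```bash
python3 rd.py
```

```text
28.65 [-0.16  0.24 -0.14] [0.4902 0.1763 0.1226] [ 0.035 -0.053 -0.008]
```

Request:
{"api": "move_arm", "payload": {
  "moves": [
    [[0,0,0.06,0,0,0,-1],[0,0,0,0,0,0,-1],[-0.01,0,0,0,0,4,-1],[-0.01,0,0,0,0,4,-1],[-0.01,0,0,0,0,4,-1],[-0.01,0,0,0,0,4,-1],[0,0,0,0,0,0,-1]]
  ]
}}

```text
clock: 29.35
tool_pos: [0.4903, 0.1758, 0.1222]
tcp_rot: [0.0, 0.784, 0.621, 0.0]
ft_force: [-0.5, 0.5, 0.0]
finger_gap: 0.0279
grip_force: 61.1
```

```bash
python3 rd.py
```

```text
29.55 [ 0.13 -0.04  0.42] [0.4903 0.1758 0.1222] [ 0.01  -0.046 -0.015]
```

Request:
{"api": "move_arm", "payload": {
  "moves": [
    [[-0.01,0,0,0,0,4,-1],[-0.01,0,0,0,0,4,-1],[-0.01,0,0,0,0,4,-1],[0,0,0,0,0,0,-1]]
  ]
}}

```text
clock: 29.95
tool_pos: [0.49, 0.1756, 0.1221]
tcp_rot: [-0.0, 0.844, 0.536, 0.0]
ft_force: [0.1, 0.2, -0.1]
finger_gap: 0.028
grip_force: 61.1
```

```bash
python3 rd.py
```

```text
30.15 [-0.    0.64  0.7 ] [0.49   0.1755 0.1221] [ 0.074  0.038 -0.006]
```

Request:
{"api": "move_arm", "payload": {
  "moves": [
    [[0,0,0.03,0,0,4,-1],[0,0,0,0,0,4,-1],[-0.01,0,0,0,0,4,-1],[0,0,0,0,0,0,-1]]
  ]
}}

```text
clock: 30.55
tool_pos: [0.4898, 0.1752, 0.1214]
tcp_rot: [0.0, 0.896, 0.445, -0.0]
ft_force: [-0.1, -0.9, -1.1]
finger_gap: 0.0279
grip_force: 61.0
```

```bash
python3 rd.py
```

```text
30.75 [ 0.07 -0.27 -0.44] [0.4898 0.1752 0.1214] [-0.15  -0.037  0.005]
```

Request:
{"api": "move_arm", "payload": {
  "moves": [
    [[-0.01,0,0,0,0,4,-1],[-0.01,0,0,0,0,4,-1],[-0.01,0,0,0,0,4,-1],[0,0,0,0,0,0,-1]]
  ]
}}

```text
clock: 31.15
tool_pos: [0.4897, 0.175, 0.1215]
tcp_rot: [0.0, 0.937, 0.349, -0.0]
ft_force: [0.3, -1.1, -1.1]
finger_gap: 0.0284
grip_force: 60.9
```

```bash
python3 rd.py
```

```text
31.35 [ 0.23 -0.85 -0.99] [0.4897 0.1751 0.1215] [-0.259 -0.089 -0.011]
```

Request:
{"api": "move_arm", "payload": {
  "moves": [
    [[0,0,0.1,0,0,0,-1],[0,0,0,0,0,0,-1]]
  ]
}}

```text
clock: 31.55
tool_pos: [0.4898, 0.1751, 0.1207]
tcp_rot: [0.0, 0.937, 0.349, -0.0]
ft_force: [0.5, -1.4, -0.1]
finger_gap: 0.0282
grip_force: 60.9
```

```bash
python3 rd.py
```

```text
31.75 [ 0.24 -0.81 -0.96] [0.4898 0.1751 0.1207] [-0.23  -0.045 -0.001]
```

Free below the face height, so the blade is in the slot. I continue down in small steps.

Request:
{"api": "move_arm", "payload": {
  "moves": [
    [[0,0,0.1,0,0,0,-1],[0,0,0.05,0,0,0,-1],[0,0,0,0,0,0,-1]]
  ]
}}

```text
clock: 32.05
tool_pos: [0.4898, 0.1751, 0.1192]
tcp_rot: [0.0, 0.937, 0.348, -0.0]
ft_force: [0.4, -1.6, -0.3]
finger_gap: 0.028
grip_force: 60.9
```

```bash
python3 rd.py
```

```text
32.25 [ 0.01 -1.08 -0.57] [0.4898 0.1751 0.1192] [-0.271 -0.047 -0.002]
```

Request:
{"api": "move_arm", "payload": {
  "moves": [
    [[-0.02,0.02,0.1,0,0,0,-1],[0,0,0.05,0,0,0,-1],[0,0,0,0,0,0,-1]]
  ]
}}

```text
clock: 32.55
tool_pos: [0.4897, 0.175, 0.1175]
tcp_rot: [-0.0, 0.937, 0.348, -0.0]
ft_force: [-0.4, -0.0, -0.6]
finger_gap: 0.0279
grip_force: 60.9
```

```bash
python3 rd.py
```

```text
32.75 [ 0.04 -0.54 -0.92] [0.4897 0.1749 0.1176] [-0.146 -0.073  0.013]
```

Request:
{"api": "move_arm", "payload": {
  "moves": [
    [[0,0,0.06,0,0,0,-1],[0,0,0,0,0,4,-1],[-0.01,0,0,0,0,4,-1],[0,0,0,0,0,0,-1]]
  ]
}}

```text
clock: 33.15
tool_pos: [0.4895, 0.1745, 0.117]
tcp_rot: [0.0, 0.959, 0.282, -0.0]
ft_force: [0.2, -1.5, -1.3]
finger_gap: 0.0285
grip_force: 60.9
```

```bash
python3 rd.py
```

```text
33.35 [-0.24 -1.53 -0.23] [0.4896 0.1747 0.117 ] [-0.441  0.08   0.012]
```

Request:
{"api": "move_arm", "payload": {
  "moves": [
    [[-0.01,0,0,0,0,4,-1],[0,0,0,0,0,4,-1],[0,0,0,0,0,0,-1]]
  ]
}}

```text
clock: 33.65
tool_pos: [0.4895, 0.1746, 0.117]
tcp_rot: [0.0, 0.977, 0.215, -0.0]
ft_force: [-0.8, -1.8, -0.2]
finger_gap: 0.0279
grip_force: 60.8
```

```bash
python3 rd.py
```

```text
33.85 [-0.57 -2.06 -0.67] [0.4895 0.1746 0.117 ] [-0.607  0.104 -0.009]
```

Request:
{"api": "move_arm", "payload": {
  "moves": [
    [[-0.03,0.04,0,0,0,3,-1],[0,0,0,0,0,3,-1],[0,0,0,0,0,0,-1]]
  ]
}}

```text
clock: 34.15
tool_pos: [0.4893, 0.1742, 0.117]
tcp_rot: [0.0, 0.987, 0.164, -0.0]
ft_force: [-0.7, -1.8, -0.3]
finger_gap: 0.0283
grip_force: 60.6
```

```bash
python3 rd.py
```

```text
34.35 [-1.11 -2.24 -0.18] [0.4893 0.1743 0.117 ] [-0.564  0.296  0.036]
```

Request:
{"api": "move_arm", "payload": {
  "moves": [
    [[-0.03,0.02,0,0,0,3,-1],[0,0,0,0,0,3,-1],[0,0,0,0,0,0,-1]]
  ]
}}

```text
clock: 34.65
tool_pos: [0.4891, 0.1741, 0.117]
tcp_rot: [-0.0, 0.994, 0.112, -0.0]
ft_force: [-1.1, -1.7, -0.2]
finger_gap: 0.0281
grip_force: 60.7
```

```bash
python3 rd.py; python3 rd.py
```

```text
34.85 [-1.08 -1.59 -0.04] [0.4892 0.1741 0.117 ] [-0.409  0.335  0.015]
35.05 [-1.39 -1.26 -0.84] [0.4892 0.1741 0.117 ] [-0.353  0.39   0.029]
```

Request:
{"api": "move_arm", "payload": {
  "moves": [
    [[-0.04,0.03,0,0,0,4,-1],[0,0,0,0,0,4,-1],[-0.02,0,0,0,0,4,-1],[0,0,0,0,0,0,-1]]
  ]
}}

```text
clock: 35.45
tool_pos: [0.4887, 0.1739, 0.1171]
tcp_rot: [-0.0, 1.0, 0.007, 0.0]
ft_force: [-1.1, 0.2, -0.4]
finger_gap: 0.0281
grip_force: 60.9
```

```bash
python3 rd.py
```

```text
Traceback (most recent call last):
  File "rd.py", line 4, in <module>
    snapshot("side");q=get_state();F.append(q["ft_force"]);P.append(q["tool_pos"]);T.append(q["ft_torque"])
    ~~~~~~~~^^^^^^^^
ValueError: 200 camera calls are used up
```

Request:
{"api": "move_arm", "payload": {
  "moves": [
    [[-0.02,0,0,0,0,4,-1],[0,0,0,0,0,4,-1],[0,0,0,0,0,0,-1]]
  ]
}}

```text
clock: 35.8
tool_pos: [0.4885, 0.1739, 0.1171]
tcp_rot: [-0.0, 0.998, -0.062, -0.0]
ft_force: [-0.6, -0.7, -0.6]
finger_gap: 0.0283
grip_force: 60.9
```

```bash
python3 rd.py
```

```text
Traceback (most recent call last):
  File "rd.py", line 4, in <module>
    snapshot("side");q=get_state();F.append(q["ft_force"]);P.append(q["tool_pos"]);T.append(q["ft_torque"])
    ~~~~~~~~^^^^^^^^
ValueError: 200 camera calls are used up
```

```bash
cat > rd.py <<'E'
from rig import *
import numpy as np
q=get_state()
w,x,y,z=q["tcp_rot"];print(q["clock"],"yaw %.2f"%(90-2*np.degrees(np.arctan2(x,y))),q["ft_force"].round(2),q["tool_pos"].round(4),q["ft_torque"].round(3),q["effort"].round(3)[3:],q["q"][5].round(4))
E
python3 rd.py
```

```text
35.8 yaw -97.14 [-0.57 -0.72 -0.58] [0.4885 0.1739 0.1171] [-0.013  0.331  0.013] [-0.058 -0.494  0.339] 1.8932
```

Request:
{"api": "move_arm", "payload": {
  "moves": [
    [[-0.02,0,0,0,0,2,-1],[0,0,0,0,0,2,-1],[0,0,0,0,0,0,-1]]
  ]
}}

```text
clock: 36.1
tool_pos: [0.4884, 0.1739, 0.1171]
tcp_rot: [-0.0, 0.995, -0.097, 0.0]
ft_force: [-1.3, -0.2, -1.1]
finger_gap: 0.0284
grip_force: 60.9
```

```bash
python3 rd.py
```

```text
36.1 yaw -101.10 [-1.26 -0.23 -1.08] [0.4884 0.1739 0.1171] [0.071 0.29  0.051] [-0.124 -0.438  0.183] 1.9625
```

Request:
{"api": "move_arm", "payload": {
  "moves": [
    [[0,0,0,0,0,2,-1],[0,0,0,0,0,2,-1],[0,0,0,0,0,0,-1]]
  ]
}}

```text
clock: 36.4
tool_pos: [0.4883, 0.1739, 0.1171]
tcp_rot: [-0.0, 0.991, -0.131, -0.0]
ft_force: [-1.5, -0.1, -0.8]
finger_gap: 0.028
grip_force: 61.0
```

```bash
python3 rd.py
```

```text
36.4 yaw -105.11 [-1.55 -0.1  -0.82] [0.4883 0.1739 0.1171] [0.092 0.352 0.043] [-0.216 -0.457  0.184] 2.0324
```

Request:
{"api": "move_arm", "payload": {
  "moves": [
    [[-0.04,0,0,0,0,2,-1],[0,0,0,0,0,2,-1],[0,0,0,0,0,0,-1]]
  ]
}}

```text
clock: 36.7
tool_pos: [0.4881, 0.1739, 0.1171]
tcp_rot: [-0.0, 0.986, -0.166, 0.0]
ft_force: [-1.3, 0.2, -1.3]
finger_gap: 0.0282
grip_force: 60.8
```

```bash
python3 rd.py
```

```text
36.7 yaw -109.11 [-1.31  0.17 -1.34] [0.4881 0.1739 0.1171] [0.092 0.299 0.017] [-0.212 -0.329  0.202] 2.1026
```

Request:
{"api": "move_arm", "payload": {
  "moves": [
    [[0,0,0,0,0,2,-1],[0,0,0,0,0,0,-1]]
  ]
}}

```text
clock: 36.9
tool_pos: [0.488, 0.1739, 0.1171]
tcp_rot: [-0.0, 0.983, -0.183, 0.0]
ft_force: [-1.9, 0.8, -1.6]
finger_gap: 0.0278
grip_force: 60.8
```

```bash
python3 rd.py
```

```text
36.9 yaw -111.11 [-1.86  0.79 -1.55] [0.488  0.1739 0.1171] [0.175 0.273 0.065] [-0.265 -0.35   0.227] 2.1375
```

Request:
{"api": "move_arm", "payload": {
  "moves": [
    [[0,0,0,0,0,2,-1],[0,0,0,0,0,0,-1]]
  ]
}}

```text
clock: 37.1
tool_pos: [0.488, 0.1739, 0.1171]
tcp_rot: [-0.0, 0.98, -0.2, -0.0]
ft_force: [-2.0, 0.9, -0.8]
finger_gap: 0.0283
grip_force: 60.7
```

```bash
python3 rd.py
```

```text
37.1 yaw -113.11 [-2.01  0.88 -0.78] [0.488  0.1739 0.1171] [0.199 0.339 0.132] [-0.315 -0.378  0.262] 2.1725
```

Request:
{"api": "move_arm", "payload": {
  "moves": [
    [[-0.03,0,0,0,0,2,-1],[0,0,0,0,0,0,-1],[0,0,0,0,0,0,-1]]
  ]
}}

```text
clock: 37.4
tool_pos: [0.4878, 0.1738, 0.1172]
tcp_rot: [0.0, 0.976, -0.217, 0.0]
ft_force: [-1.4, 0.3, -1.1]
finger_gap: 0.028
grip_force: 60.5
```

```bash
python3 rd.py
```

```text
37.4 yaw -115.12 [-1.35  0.3  -1.08] [0.4878 0.1738 0.1172] [0.05  0.178 0.133] [-0.084 -0.249  0.123] 2.2078
```

Request:
{"api": "move_arm", "payload": {
  "moves": [
    [[0,0,0,0,0,-3,-1],[0,0,0,0,0,-3,-1],[0,0,-0.5,0,0,0,-1],[0,0,-1,0,0,0,-1],[0,0,-1,0,0,0,-1],[0,0,-1.5,0,0,0,-1],[0,0,-1.5,0,0,0,-1],[0,0,-1.5,0,0,0,-1],[0,0,-1.5,0,0,0,-1],[0,0,0,0,0,0,-1]]
  ]
}}

```text
clock: 38.4
tool_pos: [0.4894, 0.1742, 0.2058]
tcp_rot: [-0.001, 0.986, -0.167, 0.003]
ft_force: [-0.2, 0.8, 0.2]
finger_gap: 0.0278
grip_force: 61.1
```

```bash
python3 rd.py
```

```text
38.4 yaw -109.22 [-0.23  0.82  0.21] [0.4894 0.1742 0.2058] [-0.003 -0.018 -0.013] [0.002 0.184 0.   ] 2.105
```

Request:
{"api": "move_arm", "payload": {
  "moves": [
    [[0,0,0,0,0,-8.5,-1],[0,0,0,0,0,-8.5,-1],[0,0,0,0,0,-8.5,-1],[0,0,0,0,0,-8.5,-1],[0,0,0,0,0,-8.5,-1],[0,0,0,0,0,-8.5,-1],[0,0,0,0,0,-8.5,-1],[0,0,0,0,0,-8.5,-1],[0,0,0,0,0,-8.5,-1],[0,0,0,0,0,-8.5,-1],[0,0,0,0,0,-8.5,-1],[0,0,0,0,0,-8.5,-1],[0,0,0,0,0,-8.5,-1],[0,0,0,0,0,-8.5,-1],[0,0,0,0,0,-8.5,-1],[0,0,0,0,0,-8.5,-1],[0,0,0,0,0,-8.5,-1],[0,0,0,0,0,-8.5,-1],[0,0,0,0,0,-8.5,-1],[0,0,0,0,0,-8.5,-1]]
  ]
}}

```text
clock: 40.4
tool_pos: [0.4873, 0.1738, 0.2014]
tcp_rot: [-0.001, 0.249, 0.968, -0.0]
ft_force: [-0.3, 0.5, 0.5]
finger_gap: 0.0277
grip_force: 61.1
```

Request:
{"api": "move_arm", "payload": {
  "moves": [
    [[0,0,0,0,0,-8.5,-1],[0,0,0,0,0,-8.1,-1],[0.97,3.48,0,0,0,0,-1],[0.97,3.48,0,0,0,0,-1],[0.97,3.48,0,0,0,0,-1],[0.97,3.48,0,0,0,0,-1],[0.97,3.48,0,0,0,0,-1],[0.97,3.48,0,0,0,0,-1],[0.97,3.48,0,0,0,0,-1],[0,0,0,0,0,0,-1],[0,0,0,0,0,0,-1],[0,0,0,0,0,0,-1]]
  ]
}}

```text
clock: 41.6
tool_pos: [0.4746, 0.4255, 0.2015]
tcp_rot: [-0.0, 0.11, 0.994, -0.001]
ft_force: [-0.5, -1.3, -0.0]
finger_gap: 0.0281
grip_force: 61.1
```

```bash
python3 rd.py
```

```text
41.6 yaw 77.35 [-0.52 -1.26 -0.03] [0.4746 0.4255 0.2015] [-0.025  0.011  0.024] [ 0.025 -0.005 -0.001] -0.7354
```

Request:
{"api": "move_arm", "payload": {
  "moves": [
    [[0,0.05,1.5,0,0,0,-1],[0,0,1.5,0,0,0,-1],[0,0,1,0,0,0,-1],[0,0,0.8,0,0,0,-1],[0,0,0.5,0,0,0,-1],[0,0,0,0,0,0,-1]]
  ]
}}

```text
clock: 42.2
tool_pos: [0.4744, 0.4264, 0.1479]
tcp_rot: [-0.001, 0.11, 0.994, -0.001]
ft_force: [0.3, -0.3, -0.9]
finger_gap: 0.0281
grip_force: 61.2
```

```bash
python3 rd.py
```

```text
42.2 yaw 77.37 [ 0.27 -0.25 -0.95] [0.4744 0.4264 0.1479] [-0.098 -0.073  0.031] [ 0.178 -0.063  0.001] -0.7346
```

Request:
{"api": "move_arm", "payload": {
  "moves": [
    [[0,0,0.4,0,0,0,-1],[0,0,0.4,0,0,0,-1],[0,0,0.4,0,0,0,-1],[0,0,0,0,0,0,-1]]
  ]
}}

```text
clock: 42.6
tool_pos: [0.4747, 0.4268, 0.1365]
tcp_rot: [-0.0, 0.11, 0.994, -0.0]
ft_force: [0.7, 0.1, -2.3]
finger_gap: 0.028
grip_force: 61.4
```

```bash
python3 rd.py
```

```text
42.6 yaw 77.38 [ 0.68  0.06 -2.35] [0.4747 0.4268 0.1365] [-0.224 -0.239 -0.016] [0.418 0.125 0.001] -0.7346
```

Smooth entry. I continue to just above the seat, at about 0.094.

Request:
{"api": "move_arm", "payload": {
  "moves": [
    [[0,0,0.8,0,0,0,-1],[0,0,0.8,0,0,0,-1],[0,0,0.8,0,0,0,-1],[0,0,0.8,0,0,0,-1],[0,0,0.6,0,0,0,-1],[0,0,0,0,0,0,-1]]
  ]
}}

```text
clock: 43.2
tool_pos: [0.4746, 0.4262, 0.0974]
tcp_rot: [-0.0, 0.11, 0.994, -0.001]
ft_force: [3.4, -2.3, -3.9]
finger_gap: 0.028
grip_force: 61.4
```

```bash
python3 rd.py
```

```text
43.2 yaw 77.37 [ 3.37 -2.28 -3.94] [0.4746 0.4262 0.0974] [-0.57  -0.662  0.035] [ 1.221  0.267 -0.   ] -0.7346
```

Request:
{"api": "move_arm", "payload": {
  "moves": [
    [[-0.11,-0.04,0.15,0,0,0,-1],[0,0,0.15,0,0,0,-1],[0,0,0.1,0,0,0,-1],[0,0,0,0,0,0,-1]]
  ]
}}

```text
clock: 43.6
tool_pos: [0.4756, 0.4264, 0.0952]
tcp_rot: [-0.0, 0.11, 0.994, 0.0]
ft_force: [0.8, -2.6, 0.3]
finger_gap: 0.0281
grip_force: 61.5
```

```bash
python3 rd.py
```

```text
43.6 yaw 77.38 [ 0.8  -2.58  0.34] [0.4756 0.4264 0.0952] [-0.414 -0.114  0.031] [ 0.634 -0.303 -0.   ] -0.7363
```

Request:
{"api": "move_arm", "payload": {
  "moves": [
    [[0,-0.05,0.1,0,0,0,-1],[0,0,0,0,0,0,-1],[0,0,0,0,0,0,-1]]
  ]
}}

```text
clock: 43.9
tool_pos: [0.4755, 0.4262, 0.0941]
tcp_rot: [-0.0, 0.11, 0.994, 0.0]
ft_force: [0.6, -0.3, -0.2]
finger_gap: 0.0282
grip_force: 61.2
```

```bash
python3 rd.py
```

```text
43.9 yaw 77.38 [ 0.59 -0.25 -0.23] [0.4755 0.4262 0.0941] [-0.01  -0.042  0.022] [ 0.096  0.032 -0.   ] -0.7369
```

Request:
{"api": "move_arm", "payload": {
  "moves": [
    [[0,0,0.1,0,0,0,-1],[0,0,0.05,0,0,0,-1],[0,0,0,0,0,0,-1]]
  ]
}}

```text
clock: 44.2
tool_pos: [0.4757, 0.4262, 0.094]
tcp_rot: [-0.0, 0.11, 0.994, 0.0]
ft_force: [-2.5, -2.8, 6.2]
finger_gap: 0.0279
grip_force: 61.6
```

```bash
python3 rd.py
```

```text
44.2 yaw 77.38 [-2.49 -2.83  6.16] [0.4757 0.4262 0.094 ] [-0.38   0.439 -0.008] [ 0.077 -0.89   0.009] -0.7369
```

Request:
{"api": "move_arm", "payload": {
  "moves": [
    [[0,0,0,0,0,0,1],[0,0,0,0,0,0,1],[0,0,0,0,0,0,1],[0,0,0,0,0,0,1],[0,0,0,0,0,0,1],[0,0,0,0,0,0,1]]
  ]
}}

```text
clock: 44.8
tool_pos: [0.4756, 0.4258, 0.0925]
tcp_rot: [-0.0, 0.11, 0.994, -0.0]
ft_force: [-0.6, -0.9, 0.3]
finger_gap: 0.0851
grip_force: 0.0
```

Request:
{"api": "move_arm", "payload": {
  "moves": [
    [[0,0,-1,0,0,0,1],[0,0,-3,0,0,0,1],[0,0,-3,0,0,0,1],[0,0,-3,0,0,0,1],[0,0,-3,0,0,0,1],[0,0,0,0,0,0,1],[0,0,0,0,0,0,1]]
  ]
}}

```text
clock: 45.5
tool_pos: [0.4761, 0.4261, 0.2242]
tcp_rot: [0.001, 0.11, 0.994, 0.001]
ft_force: [-0.4, -0.2, 0.2]
finger_gap: 0.0852
grip_force: 0.0
```

```bash
python3 - <<'E'
from rig import *
print(get_state()["finger_gap"],get_state()["tool_pos"],get_state()["ft_force"])
print(close_job())
E
```

```text
0.08520409177928656 [0.47611044 0.42612313 0.22424408] [-0.43456674 -0.20359951  0.20520591]
the job is handed in; nothing more can be done
None
```

I turned the adjuster clockwise to what felt like its stop (about 0.13 N m against 0.035 N m to turn it), seated the screwdriver back in its stand, and handed the job in at 45.5 s; with all 200 camera calls used, both rest on force and position readings alone.

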